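Press a stuck glass plug out of a core bit

TASK

A glass plug is stuck inside the big core bit that stands in the knock-out stand. Take the ejector rod out of its block, feel its nose into the hole in the bit's shank without jabbing the bit, and press the plug out gently onto the felt below, pushing the rod home until its stop collar bears firmly, but not hard, on the shank. Then put the rod back standing in its block; leave the bit seated in the stand and the other things on the bench where they are.

Things in the scene. Friction and masses are not known exactly. Their poses are not given: they have to be found in the camera images.
- stand: Plywood knock-out stand screwed to the bench, 110 x 110 mm, 61 mm high: base with a grey felt bed (top 13 mm up), two side cheeks, top plate with a stepped hole. Between the plate (underside 43 mm up) and the felt the stand is open towards its own +x and -x. Origin: centre of the underside; z up.
- core_bit: Hollow diamond core bit, steel, 0.36 kg, 75 mm long, standing loose, crown down, 8 mm deep in the stand's stepped hole. Barrel 46 mm across (38 mm inside) and 50 mm long; 8 mm hub; threaded shank 21 mm across, 17 mm long. A straight 10.5 mm bore runs 25 mm down through shank and hub into the barrel. Origin: centre of the crown (lower) face; z up along the bore. It has about 0.7 mm of side play.
- bore_mouth (a point): Centre of the bore's upper opening, on the flat top of the shank, 75 mm above the crown face and about 128 mm above the bench. The edge is sharp, without a funnel. The stop collar bears here: a push of 6 to 12 N is firm, over 18 N marks the shank.
- plug: Glass plug (green float glass), a disc 37 mm across and 12 mm thick, 35 g, inside the barrel; origin: centre of its lower face, which starts 10 to 26 mm above the crown face. Dried slurry holds it: about 6 to 16 N moves it and the grip stays much the same until its top is 2 mm from the crown face; then it drops freely, some 30 mm, onto the felt. Over 25 N chips it.
- rod_block: Round wooden block 62 mm across and 50 mm high on a 64 mm square foot, fixed to the bench, with an upright hole 10.6 mm wide and 42 mm deep (floor 8 mm up) whose mouth widens to 18.6 mm over the top 4 mm. Origin: centre of its underside; z up.
- rod: Ejector rod, 0.11 to 0.18 kg: steel rod 9 mm thick, flat nose with a 0.5 mm bevel; a dark steel stop collar 20 mm across and 10 mm long is clamped on it, lower face somewhere from 76 to 95 mm from the nose (it differs each time); brass ferrule at 110 mm; wooden handle 28 mm across from 118 to 182 mm. Origin: centre of the nose; z towards the handle. It leans up to 4 degrees in its block, any way.
- rod_handle (a point): Point to grip: on the rod's axis at mid handle, 148 mm from the nose.
- rod_tip (a point): Centre of the rod's nose.
- small_bit: Bystander: smaller core bit 25 mm across and 67 mm high standing on the bench. Origin: centre of its underside.
- jar: Bystander: jar with a white lid, 76 mm across and 82 mm high. Origin: centre of its underside.
- glass_cutter: Bystander: glass cutter, a slim hand tool 150 mm long and 16 mm thick, lying on the bench along its own x. Origin: on the bench under its middle.
Not all that is in view belongs to the job. There is more than one size of the rod; the one meant has the size given above.

How it is judged:
By the outcome, as a careful person would: the job done as asked, in the order asked, and still so for the second after the job is handed in, with the robot touching nothing.
It also fails if it takes over 64 s, if anything falls off the work surface, if the arm or the gripper's body presses on something with over 40 N, if the wrist force passes 120 N, or if a joint passes its speed limit or range.

ROBOT

A 6-joint arm with a two-finger parallel gripper is mounted at the origin on the work surface. World frame = base frame: x ahead of the robot, y to its left, z up, the work surface at z = 0. Lengths are in m, angles in rad, forces in N, time in s.
With the tool pointing down it reaches from about 0.325 to 0.75 m from the base axis. Payload 7.6 kg.
Tool frame: the origin (TCP) lies midway between the tips of the shut fingers; the grasp point (between the pads) lies 19 mm behind it; z points along the fingers, y is the direction in which the jaws open and shut (so a half turn about z gives the same grasp; the last joint's range is limited). The gripper opens to 85 mm and grips with 20 to 120 N. Pads are 22 mm wide; open, the fingers measure 114 mm over their backs; the gripper's body (76 mm by 85 mm) begins 54 mm behind the grasp point. The pads swing forward as they close: fully open they stand 13 mm farther back than shut.
Start: joints at [-1.328, 0.052, 1.401, -0, 1.689, -0.07], TCP at [0.162, -0.5, 0.231] pointing down, gripper open.
Joint ranges: [-2.9, 2.9], [-0.91, 2.17], [0.12, 2.37], [-1.06, 4.2], [0.26, 2.73], [-2.93, 2.93]. Speed limits (rad/s): [2.57, 2.57, 3.01, 3.14, 3.14, 3.14].

INTERFACE

Orientations are given as [roll, pitch, yaw] about the fixed x, y, z axes, in that order (R = Rz(yaw) Ry(pitch) Rx(roll)).
In Python, from station import env gives the robot as it stands.
- The arm moves only by the shell command python3 -m inch 'ROWS' [FORCE]. ROWS is text: rows parted by semicolons, each of 7 numbers parted by spaces: the opening, from -1 (shut) to 1 (fully open), then the shift along the tool's x, y, z in cm, then the turn, a rotation vector about the tool's x, y, z in degrees. A call has 1 to 12 rows; each row is the pose to reach, as a shift and turn from the pose commanded when the call began, along the tool's axes at that moment; what a row does not reach only later rows make up. A row lasts 1/10 s, in which the tool goes at most 50 mm and 8.59 degrees, less where a joint would pass 70% of its speed; a pose out of reach is approached as far as the arm can. A call with a gripper value outside its range is refused whole. The fingers move at their own pace and stop on an object; FORCE is the grip in N (left out, the last holds). Time passes only in rows, so rows that repeat a pose let the fingers close. It gives the time, the measured TCP pose, the force and the opening at its end, in the units of the state.
- env.get_state(): the state, without advancing time (a new reading comes with each control period).
- env.get_image(name): name is "side" or "top" or "wrist"; returns the picture (420x560x3 uint8, red, green, blue); there is no depth.
- env.get_calibration(name): a dict with "intrinsics" (3x3 intrinsics, pixels), "k1" (the pictures are not rectified: a ray, as slopes to the right and down, at radius r is drawn at 1 + k1 r^2 times it, then the intrinsics apply), "extrinsics" (4x4, takes a point from world to camera coordinates). Camera axes: x right, y down, z forward; pixel columns grow to the right and rows downward; lengths in m; the calibration is good to about 2 mm. A picture is of the moment at which its call begins: read the wrist's pose just before it. get_calibration takes no time and is no camera call; for the wrist camera it gives the pose at the moment of the call.
- env.job_done(): hands the job in, once; it reports no verdict.
The state is a dict: "time_s": time; "joints": joint angles; "joint_vel": joint speeds; "joint_efforts": joint torques, N m; "position": TCP position; "eef_rot": TCP orientation; "ft_force": force on the tool from outside, world axes, zero at the start; "wrist_torque": the same for the moment, N m; "gripper_width": opening from 0.0 (shut) to 1.0 (fully open).
Only numpy, scipy, OpenCV 4.12 (cv2) and the standard library are available. Lean on these libraries where they do the work, as an engineer would, in place of code of your own. Each camera call takes 0.05 s, during which the arm holds its last target. There are 200 camera calls.

## Working session

There is one attempt and no reset: what is moved stays moved. The work goes in short steps, Python scripts to look and compute and a shell command to move; the robot and the scene stay as the last step left them, time stands still between calls to the robot, and variables do not carry over. Pictures are saved under pics/ and viewed, about 8 in all and at most 12, crops included, and the job is handed in when it is done.

```bash
ls; mkdir -p pics; python3 - <<'E'
from station import env
import cv2,json
s=env.get_state();print({k:s[k] for k in s})
for n in("side","top"):
    c=env.get_calibration(n);print(n,c)
    cv2.imwrite(f"pics/{n}0.png",cv2.cvtColor(env.get_image(n),cv2.COLOR_RGB2BGR))
E
```

```text
pics
{'time_s': 0.0, 'joints': array([-1.32829066e+00,  5.28351908e-02,  1.40172554e+00, -2.95338664e-05,
        1.68865611e+00, -7.03255684e-02]), 'joint_vel': array([-1.15744411e-04, -1.70735805e-03, -5.04552555e-05, -1.36380334e-04,
        4.14983096e-04, -1.79356427e-05]), 'joint_efforts': array([ 5.07494988e-04, -3.81675124e+01, -3.60180652e+01,  1.94793962e-06,
        6.24398657e-03,  1.08829195e-05]), 'position': array([ 0.16149564, -0.49921098,  0.23047286]), 'eef_rot': array([-3.13997042e+00, -8.48657536e-05,  3.12827716e-01]), 'ft_force': array([-0.11353843,  0.78901235, -0.16533619]), 'wrist_torque': array([ 0.06162123,  0.00167845, -0.00500238]), 'gripper_width': 0.9962943758703234}
side {'intrinsics': array([[398.3112282 ,   0.        , 282.31032685],
       [  0.        , 398.3112282 , 210.20785781],
       [  0.        ,   0.        ,   1.        ]]), 'k1': 0.019615028102454576, 'extrinsics': array([[ 0.99209789, -0.12515108,  0.00888754, -0.43059592],
       [-0.08911394, -0.75274374, -0.65225422,  0.13902757],
       [ 0.08832036,  0.64630803, -0.75794818,  1.17282013],
       [ 0.        ,  0.        ,  0.        ,  1.        ]])}
top {'intrinsics': array([[491.94466655,   0.        , 286.39615486],
       [  0.        , 491.94466655, 207.60661639],
       [  0.        ,   0.        ,   1.        ]]), 'k1': -0.06353138854921035, 'extrinsics': array([[ 4.21656200e-03, -9.99507160e-01, -3.11071895e-02,
         6.78212790e-02],
       [-9.92851619e-01, -4.73878617e-04, -1.19354252e-01,
         4.35748591e-01],
       [ 1.19280689e-01,  3.13880880e-02, -9.92364301e-01,
         1.16030084e+00],
       [ 0.00000000e+00,  0.00000000e+00,  0.00000000e+00,
         1.00000000e+00]])}
```

View pics/side0.png

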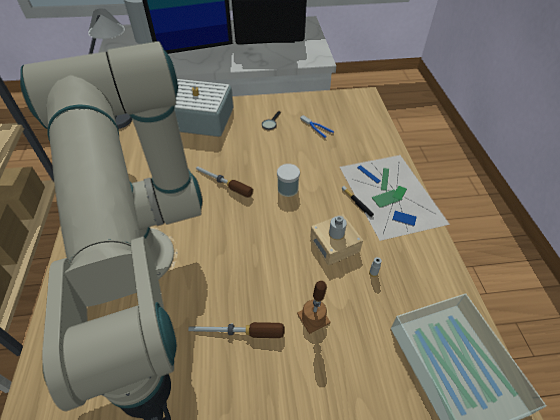

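View pics/top0.png

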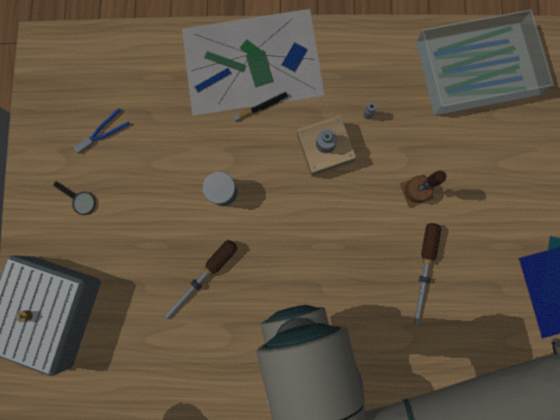

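```bash
cat > h.py <<'E'
import numpy as np,cv2
from station import env
def ray(c,u,v):
    K,k=c["intrinsics"],c["k1"];E=c["extrinsics"]
    d=np.array([(u-K[0,2])/K[0,0],(v-K[1,2])/K[1,1]]);p=d.copy()
    for _ in range(20):p=d/(1+k*(p@p))
    R=E[:3,:3];return -R.T@E[:3,3],R.T@np.r_[p,1]
def atz(c,u,v,z):
    o,d=ray(c,u,v);return o+d*(z-o[2])/d[2]
def proj(c,P):
    E=c["extrinsics"];q=E[:3,:3]@np.asarray(P,float)+E[:3,3];p=q[:2]/q[2];p=p*(1+c["k1"]*(p@p))
    K=c["intrinsics"];return np.array([K[0,0]*p[0]+K[0,2],K[1,1]*p[1]+K[1,2]])
def tri(obs):
    A=[];b=[]
    for c,u,v in obs:
        o,d=ray(c,u,v);d/=np.linalg.norm(d);M=np.eye(3)-np.outer(d,d);A.append(M);b.append(M@o)
    x=np.linalg.lstsq(np.vstack(A),np.hstack(b),rcond=None)[0]
    return x,[np.round(proj(c,x)-[u,v],1) for c,u,v in obs]
E
python3 - <<'E'
import cv2,numpy as np
def t(f,x,y,w,h,W,H):
    i=cv2.resize(cv2.imread(f"pics/{f}0.png")[y:y+h,x:x+w],(W,H),interpolation=cv2.INTER_CUBIC);return i
a=np.hstack([t("top",290,90,80,60*80//80+20,400,400),t("top",390,150,80,80,400,400)]) 
a=np.hstack([t("top",290,95,80,60,400,300),t("top",390,160,80,60,400,300)])
b=np.hstack([t("side",300,205,100,75,400,300),t("side",280,270,100,75,400,300)])
cv2.imwrite("pics/c1.png",np.vstack([a,b]))
E
```

```text
(no output)
```

View pics/c1.png

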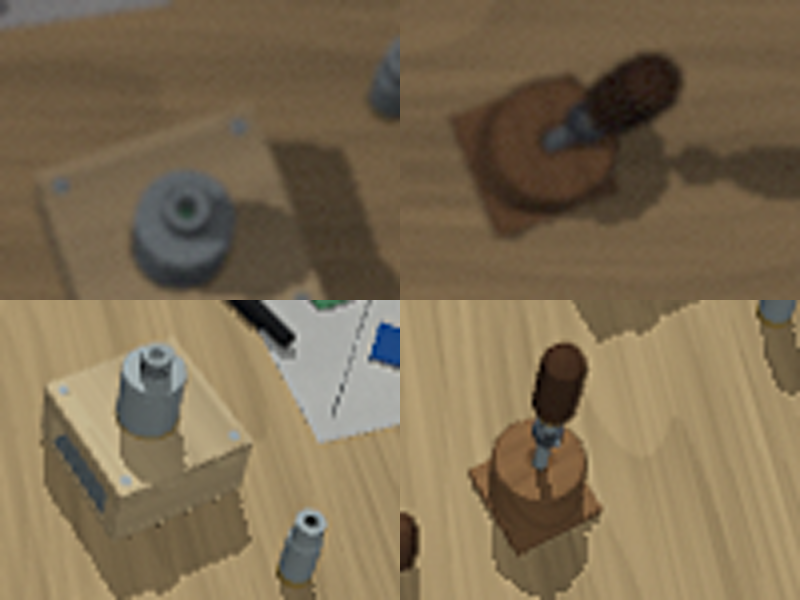

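```bash
python3 - <<'E'
from h import *
T=env.get_calibration("top");S=env.get_calibration("side")
t=lambda x,y,ox=390,oy=160:(T,x/5+ox-.4,y/5+oy-.4)
s=lambda x,y,ox=280,oy=270:(S,x/4+ox-.4,y/4+oy-.4)
def pr(n,o):x,e=tri(o);print(n,np.round(x,4),e);return x
pr("bore",[t(186,208,290,95),s(156,53,300,205)]); print(atz(*t(186,208,290,95),.128),atz(*s(156,53,300,205),.128))
e=pr("entry",[t(552,148)if 0 else t(152,148),s(141,166)]);print(atz(*t(152,148),.05))
c=pr("cap",[t(255,78),s(167,60)])
b=pr("hbot",[t(197,118),s(151,112)])
print("block top ctr",atz(*t(152,140),.05),atz(*s(138,160),.05))
for n,p in[("screws1",(62,185)),("s2",(238,127))]:print(n,atz(*t(*p,290,95),.061))
E
```

```text
bore [ 0.5866 -0.0245  0.128 ] [array([ 0. , -0.7]), array([-0.5,  0.1])]
[ 0.58494708 -0.02439848  0.128     ] [ 0.58818251 -0.02418521  0.128     ]
entry [ 0.4824 -0.2511  0.0391] [array([ 0. , -1.6]), array([-1.4,  0.3])]
[ 0.47691207 -0.24834643  0.05      ]
cap [ 0.4871 -0.2597  0.1862] [array([ 0., -1.]), array([-0.9,  0.2])]
hbot [ 0.4834 -0.2535  0.1145] [array([ 0. , -1.4]), array([-1.3,  0.2])]
block top ctr [ 0.48074922 -0.24845948  0.05      ] [ 0.4833431  -0.25182417  0.05      ]
screws1 [0.61452733 0.03123191 0.061     ]
s2 [ 0.64286443 -0.05304259  0.061     ]
```

```bash
python3 -m inch '1 19 -6.5 -4 0 0 0;1 38 -13 -4 0 0 0;1 38 -13 -4 0 0 0;1 38 -13 -4 0 0 0;1 38 -13 -4 0 0 0;1 38 -13 -4 0 0 0;1 38 -13 -4 0 0 0;1 38 -13 -4 0 0 0;1 38 -13 -4 0 0 0;1 38 -13 -4 0 0 0;1 38 -13 -4 0 0 0;1 38 -13 -4 0 0 0'
python3 - <<'E'
from h import *
s=env.get_state();print(s["time_s"],s["position"],s["eef_rot"],s["joints"],s["ft_force"])
c=env.get_calibration("wrist");E=c["extrinsics"];print("cam",-E[:3,:3].T@E[:3,3],E[2,:3],c["k1"],c["intrinsics"][0])
for P in [(.5866,-.0245,.128),(.4871,-.2597,.186),(.4825,-.250,.05)]:print(proj(c,P),(E[:3,:3]@P+E[:3,3])[2])
for n in("wrist","side","top"):
  cv2.imwrite(f"pics/{n}1.png",cv2.cvtColor(env.get_image(n),cv2.COLOR_RGB2BGR))
E
```

```text
time_s: 1.3
position: [0.4822, -0.2599, 0.2712]
eef_rot: [-3.142, 0.0, 0.311]
ft_force: [0.4, -0.1, -0.3]
gripper_width: 0.999
1.3 [ 0.48216331 -0.2599219   0.27116348] [-3.14154805e+00  3.96389809e-04  3.10799570e-01] [-5.61691692e-01  1.11124435e-01  1.25979504e+00 -2.80530853e-04
  1.77096218e+00  6.98249335e-01] [ 0.4214188  -0.14940062 -0.26858914]
cam [ 0.54924699 -0.23883826  0.413754  ] [-0.26482442 -0.08507392 -0.96053655] 0.012838165628184135 [339.49879627   0.         279.10398434]
[  9.59953246 -39.46799341] 0.2463505785269796
[280.32725548 206.68053229] 0.23699887457170343
[270.0479974  173.23654359] 0.3680248201374916
```

View pics/wrist1.png

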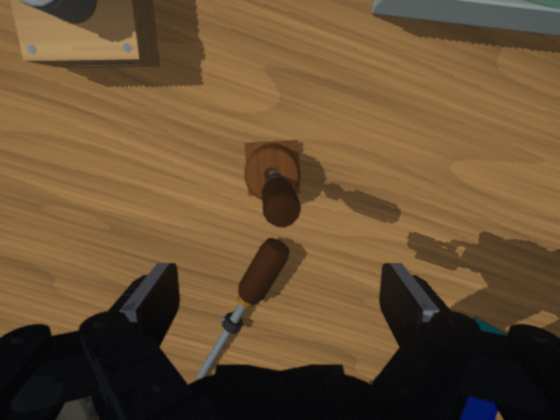

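```bash
python3 - <<'E'
from h import *
C=env.get_calibration("wrist");T=env.get_calibration("top");S=env.get_calibration("side")
cap=tri([(C,282,206.5),(T,440.6,175.2),(S,321.4,284.6)]);print(cap)
print(atz(C,282,206.5,.1895),atz(C,272.5,170.5,.05),atz(C,271,174,.05))
im=cv2.imread("pics/wrist1.png")[130:250,220:340]
im2=cv2.imread("pics/top0.png")[160:220,390:450]
cv2.imwrite("pics/c2.png",np.hstack([cv2.resize(im,(480,480),interpolation=cv2.INTER_CUBIC),cv2.resize(cv2.imread("pics/wrist1.png")[150:190,255:285],(300,480),interpolation=cv2.INTER_CUBIC)]))
E
```

```text
(array([ 0.48742285, -0.26000806,  0.18601864]), [array([-1. ,  0.3]), array([ 0.1, -1.1]), array([-0.8,  0.3])])
[ 0.48877536 -0.26026417  0.1895    ] [ 0.48650127 -0.25146404  0.05      ] [ 0.48234797 -0.25106476  0.05      ]
```

View pics/c2.png

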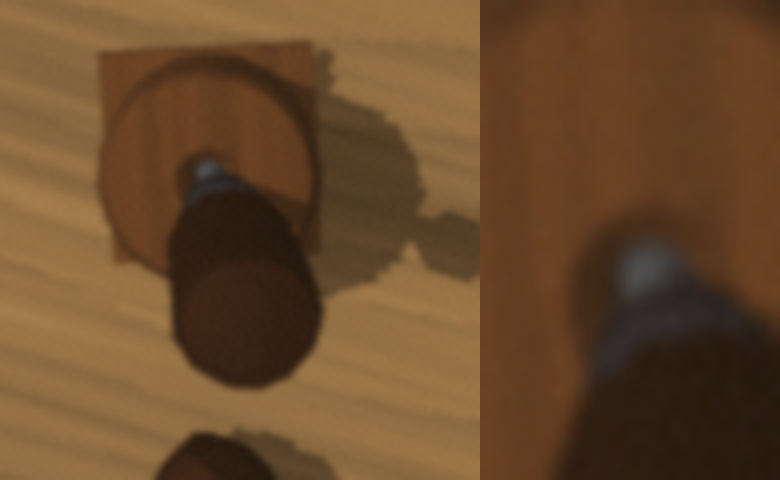

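```bash
python3 -m inch '1 0.5 -0.2 2 3.9 0 0;1 0.5 -0.2 5 3.9 0 0;1 0.5 -0.2 8 3.9 0 0;1 0.5 -0.2 11 3.9 0 0;1 0.5 -0.2 12.5 3.9 0 0;1 0.5 -0.2 13.5 3.9 0 0;1 0.5 -0.2 13.5 3.9 0 0;1 0.5 -0.2 13.5 3.9 0 0'
python3 - <<'E'
from h import *
a=[env.get_image(n) for n in("wrist","top","side")]
a=[cv2.cvtColor(x,cv2.COLOR_RGB2BGR) for x in a]
S=env.get_calibration("side");s=env.get_state();u,v=map(int,proj(S,s["position"]));
z=lambda i,x,y,w,h:cv2.resize(i[y:y+h,x:x+w],(400,300),interpolation=cv2.INTER_CUBIC)
cv2.imwrite("pics/c3.png",np.hstack([cv2.resize(a[0],(400,300)),z(a[2],u-60,v-45,120,90)]))
E
```

```text
time_s: 2.25
position: [0.4878, -0.2559, 0.1378]
eef_rot: [-3.075, -0.001, 0.313]
ft_force: [-0.1, -0.5, 0.2]
gripper_width: 1.004
```

View pics/c3.png

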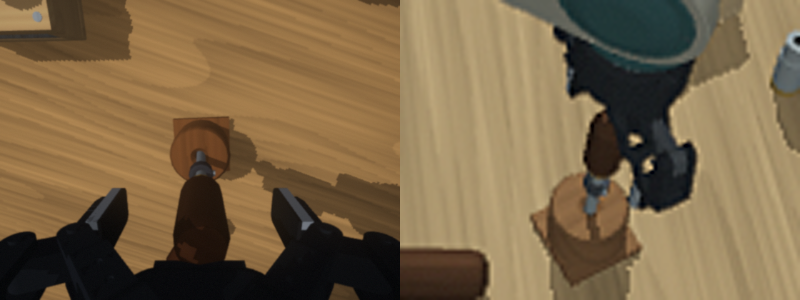

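```bash
python3 -m inch '-1 0 0 0 0 0 0;-1 0 0 0 0 0 0;-1 0 0 0 0 0 0;-1 0 0 0 0 0 0;-1 0 0 0 0 0 0;-1 0 0 0 0 0 0;-1 0 0 0 0 0 0;-1 0 0 0 0 0 0' 30; python3 -c "
from h import *
print(env.get_state()['wrist_torque'])"
```

```text
time_s: 3.2
position: [0.4874, -0.2558, 0.1365]
eef_rot: [-3.074, -0.0, 0.313]
ft_force: [0.5, -2.0, 0.4]
gripper_width: 0.322
[-0.8297227  -0.25378253 -0.04460057]
```

```bash
python3 -m inch '-1 0 0 0 0 0 0;-1 0 0 0 0 0 0;-1 0 0 -1 0 0 0;-1 0 0 -2 0 0 0;-1 0 0 -3.5 0 0 0;-1 0 0 -5 0 0 0;-1 0 0 -8 0 0 0;-1 0 0 -12 0 0 0;-1 0 0 -16 0 0 0;-1 0 0 -16 0 0 0;-1 0 0 -16 0 0 0' 100; python3 - <<'E'
from h import *
s=env.get_state();print(s['wrist_torque'],s["position"],s["eef_rot"])
a=[cv2.cvtColor(env.get_image(n),cv2.COLOR_RGB2BGR) for n in("wrist","top","side")]
for n,x in zip("wts",a):cv2.imwrite(f"pics/{n}4.png",x)
p=s["position"];R=cv2.Rodrigues(np.zeros(3))[0]
from scipy.spatial.transform import Rotation as Ro
ax=Ro.from_euler("xyz",s["eef_rot"]).as_matrix()
tiles=[cv2.resize(a[0],(400,300))]
for n,i in(("side",2),("top",1)):
    c=env.get_calibration(n);u,v=map(int,proj(c,p+ax[:,2]*.07));u=min(max(u,60),500);v=min(max(v,45),375);print(n,u-60,v-45,proj(c,p+ax[:,2]*(.129)))
    tiles.append(cv2.resize(a[i][v-45:v+45,u-60:u+60],(400,300),interpolation=cv2.INTER_CUBIC))
c=env.get_calibration("wrist");print("wrist nose pred",proj(c,p+ax[:,2]*.129),proj(c,p+ax[:,2]*.02))
tiles.append(cv2.resize(a[0][80:230,200:360],(400,300),interpolation=cv2.INTER_CUBIC))
cv2.imwrite("pics/c4.png",np.vstack([np.hstack(tiles[:2]),np.hstack(tiles[2:])]))
E
```

```text
time_s: 4.3
position: [0.4908, -0.2657, 0.2975]
eef_rot: [-3.075, -0.002, 0.313]
ft_force: [-0.0, 0.3, -2.4]
gripper_width: 0.303
[-0.08909918  0.03328313  0.00898338] [ 0.49075038 -0.2657085   0.29751943] [-3.07495371e+00 -1.55747485e-03  3.13071760e-01]
side 263 230 [320.19035824 287.73829278]
top 387 124 [437.30647349 175.22785079]
wrist nose pred [279.54277327 197.55406906] [278.96414862 252.0198312 ]
```

View pics/c4.png

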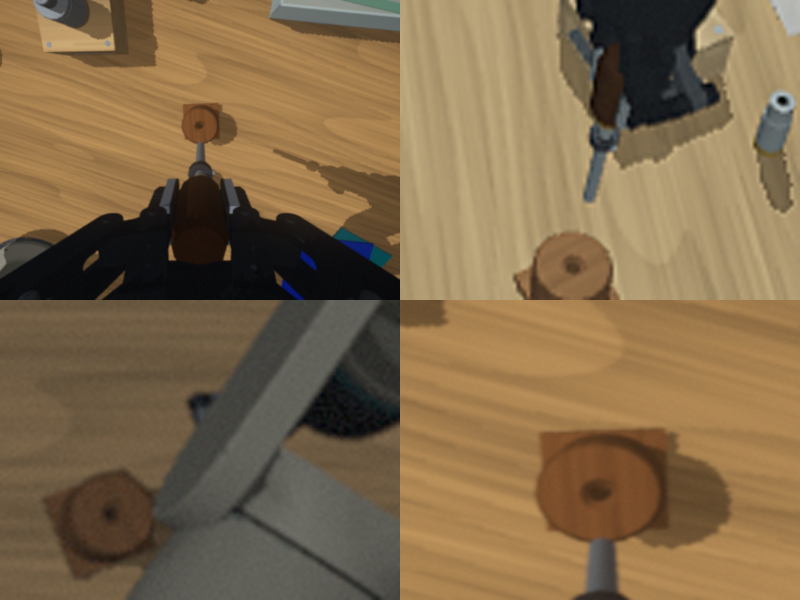

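```bash
python3 -m inch '-1 3 -4 0.5 -1 0 0;-1 6.5 -8 1 -2 0 0;-1 10 -12 1.5 -3 0 0;-1 13 -16 2 -3.9 0 0;-1 15 -18 2.4 -3.9 0 0;-1 16 -19.3 2.55 -3.9 0 0;-1 16.5 -19.9 2.6 -3.9 0 0;-1 16.5 -19.9 2.6 -3.9 0 0;-1 16.5 -19.9 2.6 -3.9 0 0;-1 16.5 -19.9 2.6 -3.9 0 0;-1 16.5 -19.9 2.6 -3.9 0 0'; python3 - <<'E'
from h import *
s=env.get_state();print(s['wrist_torque'],s["position"],s["eef_rot"])
a=[cv2.cvtColor(env.get_image(n),cv2.COLOR_RGB2BGR) for n in("wrist","top","side")]
for n,x in zip("wts",a):cv2.imwrite(f"pics/{n}5.png",x)
p=s["position"]
from scipy.spatial.transform import Rotation as Ro
ax=Ro.from_euler("xyz",s["eef_rot"]).as_matrix()
c=env.get_calibration("wrist");u,v=proj(c,p+ax[:,2]*.129);print("wrist nose pred",u,v,"bore",proj(c,[.5866,-.0245,.128]))
x,y=int(u)-40,int(v)-60;print("w crop",x,y)
A=cv2.resize(a[0][y:y+120,x:x+80],(400,600),interpolation=cv2.INTER_CUBIC)
c=env.get_calibration("side");u,v=proj(c,p+ax[:,2]*.129);print("side nose",u,v,"bore",proj(c,[.5866,-.0245,.128]))
x,y=int(u)-40,int(v)-60;print("s crop",x,y)
B=cv2.resize(a[2][y:y+120,x:x+80],(400,600),interpolation=cv2.INTER_CUBIC)
cv2.imwrite("pics/c5.png",np.hstack([A,B]))
C4=env.get_calibration
E
```

```text
time_s: 5.55
position: [0.5858, -0.0256, 0.2837]
eef_rot: [3.141, -0.0, 0.311]
ft_force: [0.1, 0.1, -2.1]
gripper_width: 0.307
[0.0107202  0.01078021 0.04395836] [ 0.58580031 -0.02560962  0.28374652] [ 3.14125465e+00 -2.37420143e-04  3.11138135e-01]
wrist nose pred 279.2500338999981 197.941373092695 bore [278.27590978 189.32800109]
w crop 239 137
side nose 339.0108490598789 212.10335679156688 bore [338.06839842 217.98777545]
s crop 299 152
```

View pics/c5.png

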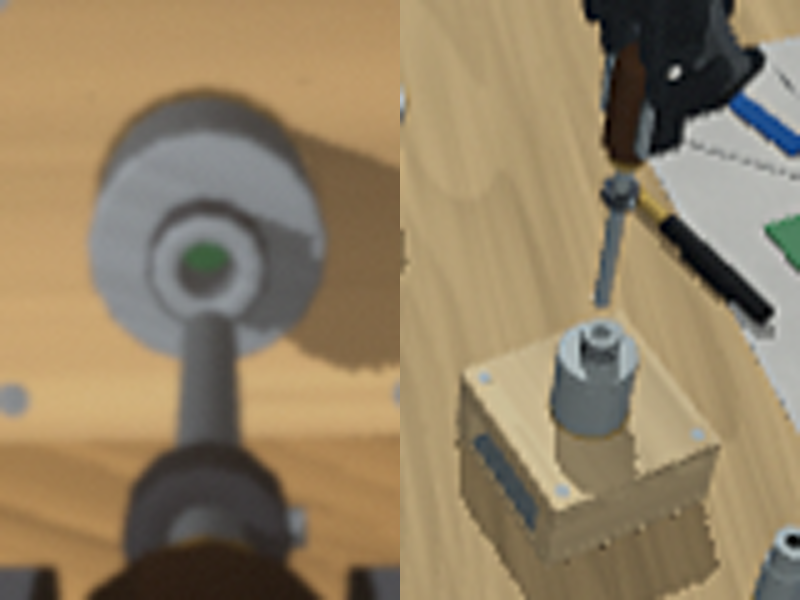

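```bash
cat > fit.py <<'E'
from h import *
from scipy.optimize import least_squares
from scipy.spatial.transform import Rotation as Ro
s=env.get_state();p=s["position"];R=Ro.from_euler("xyz",s["eef_rot"]).as_matrix()
W=env.get_calibration("wrist");S=env.get_calibration("side")
def axis(q):
    a,b,ox,oy,L,wu,wv,su,sv,D=q
    d=Ro.from_rotvec([b,a,0]).as_matrix()@[0,0,1]   # tool frame, towards nose
    g=np.array([ox,oy,-.019])
    return d,g,D
def pt(q,l,off=0): # l metres from nose up
    d,g,D=axis(q);return p+R@(g+d*(D-l)+np.array([off,0,0]))
obs=[("W",lambda q:pt(q,0),(280.6,204.)),("S",lambda q:pt(q,0),(339.,212.2)),("W",lambda q:pt(q,q[4],.01),(280.2,225.6)),
("S",lambda q:pt(q,q[4]+.005),(342.6,189.6)),("S",lambda q:pt(q,.118),(343.6,184.2))]
def f(q):
    r=[]
    for n,h,o in obs:
        w=q[5:7] if n=="W" else q[7:9]
        r+=list((proj(W if n=="W" else S,h(q))+w-o)/1.0)
    return np.r_[r,q[2:4]/.002,q[5:9]/1.5,(q[9]-.148)/.0015,(q[4]-.085)/.02]
q=least_squares(f,[0,0,0,0,.085,0,0,0,0,.148],x_scale=[.05,.05,.002,.002,.01,1,1,1,1,.002]).x
if __name__=="__main__":
    print("tilt deg about y,x",np.degrees(q[:2]),"off mm",q[2:4]*1e3,"L",q[4],"D",q[9],"bias",q[5:9]);print(np.round(f(q),2))
    n=pt(q,0);print("nose",n)
    for nm,c,uv,b in(("W",W,(279.8,190.2),q[5:7]),("S",S,(339.6,218.6),q[7:9])):
        print("bore",nm,atz(c,*uv,.128),atz(c,uv[0]-b[0],uv[1]-b[1],.128))
E
python3 fit.py
```

```text
tilt deg about y,x [-1.09462256 -0.29352695] off mm [-1.83572209  0.7019694 ] L 0.08886774043728728 D 0.14803962272557417 bias [0.18661942 0.75199959 0.33142483 0.6978748 ]
[-0.12 -0.22 -0.9   1.36  0.04 -0.12  0.21 -0.16  0.53 -1.51 -0.92  0.35
  0.12  0.5   0.22  0.47  0.03  0.19]
nose [ 0.5819224  -0.02780943  0.15462361]
bore W [ 0.58625339 -0.02605416  0.128     ] [ 0.58686341 -0.02568085  0.128     ]
bore S [ 0.59036394 -0.0271751   0.128     ] [ 0.58999609 -0.0245903   0.128     ]
```

```bash
python3 -m inch '-1 0.26 -0.05 0.8 0 1.1 0;-1 0.26 -0.05 1.6 0 1.1 0;-1 0.26 -0.05 2 0 1.1 0;-1 0.26 -0.05 2 0 1.1 0;-1 0.26 -0.05 2 0 1.1 0'; python3 - <<'E'
from h import *
s=env.get_state();print(s['wrist_torque'],s["position"],s["eef_rot"])
a=[cv2.cvtColor(env.get_image(n),cv2.COLOR_RGB2BGR) for n in("wrist","side")]
x,y=240,145
A=cv2.resize(a[0][y:y+90,x:x+80],(533,600),interpolation=cv2.INTER_CUBIC)
x,y=320,160
B=cv2.resize(a[1][y:y+90,x:x+40],(267,600),interpolation=cv2.INTER_CUBIC)
cv2.imwrite("pics/c6.png",np.hstack([A,B]))
E
```

```text
time_s: 6.2
position: [0.5883, -0.0232, 0.2636]
eef_rot: [3.141, -0.019, 0.313]
ft_force: [0.7, 0.3, -0.7]
gripper_width: 0.306
[-0.0099865   0.03371692 -0.08211544] [ 0.58830253 -0.02322109  0.2636033 ] [ 3.14145975 -0.01896537  0.31279703]
```

View pics/c6.png

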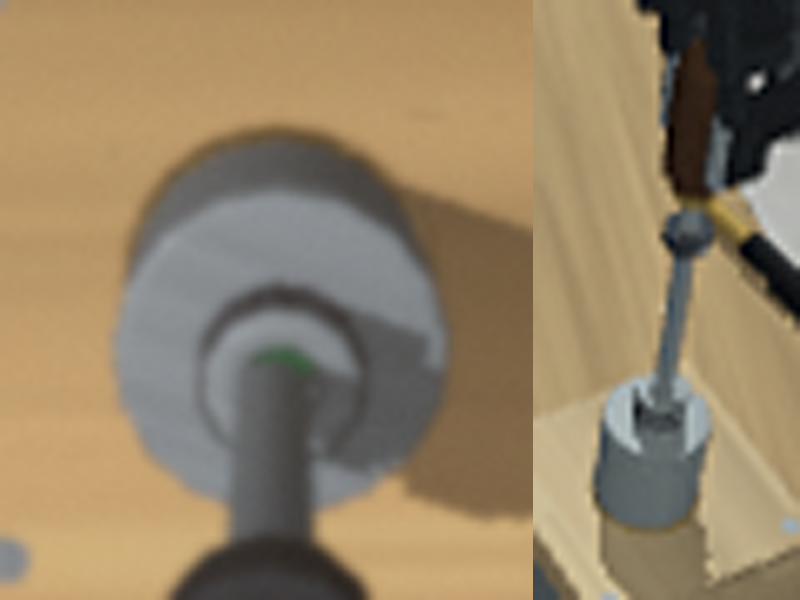

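```bash
python3 -m inch '-1 0 0.09 0 0 0 0;-1 0 0.09 0.2 0 0 0;-1 -0.01 0.09 0.35 0 0 0;-1 -0.01 0.09 0.35 0 0 0;-1 -0.01 0.09 0.35 0 0 0'; python3 -m inch '-1 0 0 0.05 0 0 0;-1 0 0 0.1 0 0 0;-1 0 0 0.15 0 0 0;-1 0 0 0.15 0 0 0;-1 0 0 0.15 0 0 0';python3 -m inch '-1 0 0 0.05 0 0 0;-1 0 0 0.1 0 0 0;-1 0 0 0.1 0 0 0;-1 0 0 0.1 0 0 0'
```

```text
time_s: 6.8
position: [0.5885, -0.024, 0.2599]
eef_rot: [3.142, -0.019, 0.313]
ft_force: [0.6, -0.6, -1.2]
gripper_width: 0.302
time_s: 7.3
position: [0.5886, -0.0241, 0.2585]
eef_rot: [3.142, -0.019, 0.313]
ft_force: [0.5, 0.4, -2.5]
gripper_width: 0.305
time_s: 7.7
position: [0.5886, -0.024, 0.2575]
eef_rot: [3.142, -0.019, 0.313]
ft_force: [-0.4, 0.6, -1.3]
gripper_width: 0.302
```

```bash
for i in 1 2; do python3 -m inch '-1 0 0 0.05 0 0 0;-1 0 0 0.1 0 0 0;-1 0 0 0.1 0 0 0;-1 0 0 0.1 0 0 0' | grep -E 'pos|ft'; done
```

```text
position: [0.5886, -0.0241, 0.2565]
ft_force: [-0.2, 0.5, -1.0]
position: [0.5886, -0.0241, 0.2555]
ft_force: [-0.2, -0.2, -1.2]
```

```bash
for i in 1 2 3; do python3 -m inch '-1 0 0 0.05 0 0 0;-1 0 0 0.1 0 0 0;-1 0 0 0.1 0 0 0;-1 0 0 0.1 0 0 0' | grep -E 'pos|ft'; done; python3 - <<'E'
from h import *
s=env.get_state();print(s['wrist_torque'])
a=[cv2.cvtColor(env.get_image(n),cv2.COLOR_RGB2BGR) for n in("wrist","side")]
x,y=240,145
A=cv2.resize(a[0][y:y+90,x:x+80],(533,600),interpolation=cv2.INTER_CUBIC)
x,y=320,160
B=cv2.resize(a[1][y:y+90,x:x+40],(267,600),interpolation=cv2.INTER_CUBIC)
cv2.imwrite("pics/c7.png",np.hstack([A,B]))
E
```

```text
position: [0.5886, -0.024, 0.2545]
ft_force: [0.2, -0.9, -2.7]
position: [0.5887, -0.024, 0.2534]
ft_force: [-0.7, -0.9, -1.6]
position: [0.5887, -0.024, 0.2525]
ft_force: [-0.4, -0.7, -1.0]
[-0.18206583  0.11280815 -0.05835826]
```

View pics/c7.png

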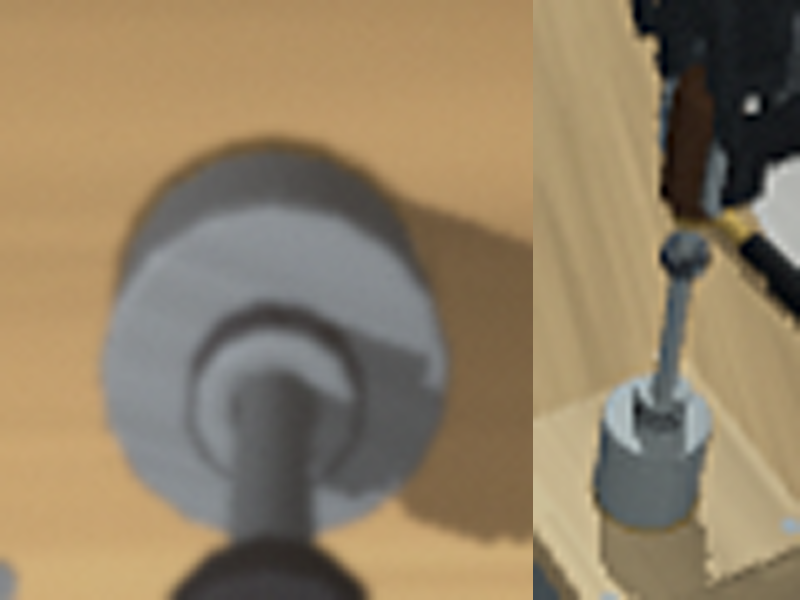

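```bash
for i in 1 2; do python3 -m inch '-1 0 0 0.1 0 0 0;-1 0 0 0.2 0 0 0;-1 -0.01 0 0.35 0 0 0;-1 -0.01 0 0.5 0 0 0;-1 -0.01 0 0.5 0 0 0;-1 -0.01 0 0.5 0 0 0' | grep -E 'pos|ft';  python3 -c "
from h import *
print(env.get_state()['wrist_torque'])"; done
```

```text
position: [0.5886, -0.024, 0.2473]
ft_force: [0.0, -0.3, -1.3]
[-0.1032947   0.13595386  0.0162253 ]
position: [0.5886, -0.024, 0.2424]
ft_force: [-0.8, -0.4, -1.4]
[-0.12646875  0.18732329 -0.03410384]
```

```bash
for i in 1 2; do python3 -m inch '-1 0 0 0.15 0 0 0;-1 -0.01 0 0.35 0 0 0;-1 -0.01 0 0.55 0 0 0;-1 -0.02 0 0.75 0 0 0;-1 -0.02 0 0.9 0 0 0;-1 -0.02 0 0.9 0 0 0;-1 -0.02 0 0.9 0 0 0' | grep -E 'pos|ft';  python3 -c "
from h import *
print(env.get_state()['wrist_torque'])"; done
```

```text
position: [0.5886, -0.024, 0.2334]
ft_force: [-0.9, -0.6, -1.8]
[-0.12353504  0.20103778  0.05400521]
position: [0.5886, -0.024, 0.2244]
ft_force: [-0.3, -0.5, -1.3]
[-0.05390263  0.1559476   0.02761758]
```

```bash
for i in 1 2; do python3 -m inch '-1 0 0 0.05 0 0 0;-1 0 0 0.1 0 0 0;-1 0 0 0.15 0 0 0;-1 0 0 0.2 0 0 0;-1 0 0 0.25 0 0 0;-1 -0.01 0 0.3 0 0 0;-1 -0.01 0 0.35 0 0 0;-1 -0.01 0 0.4 0 0 0;-1 -0.01 0 0.45 0 0 0;-1 -0.01 0 0.5 0 0 0' | grep -E 'pos|ft';done
```

```text
position: [0.5886, -0.024, 0.2195]
ft_force: [-0.7, -0.4, -0.6]
position: [0.5891, -0.0241, 0.2168]
ft_force: [-1.9, -0.1, 8.9]
```

```bash
for i in 1 2 3; do python3 -m inch '-1 0 0 0.03 0 0 0;-1 0 0 0.06 0 0 0;-1 0 0 0.1 0 0 0;-1 0 0 0.1 0 0 0' | grep -E 'pos|ft';done
```

```text
position: [0.5892, -0.0242, 0.2158]
ft_force: [-2.0, 0.2, 8.2]
position: [0.5892, -0.0242, 0.2149]
ft_force: [-1.4, 0.3, 9.2]
position: [0.5892, -0.0242, 0.2138]
ft_force: [-1.4, -0.4, 8.4]
```

```bash
for i in 1 2 3 4; do python3 -m inch '-1 0 0 0.05 0 0 0;-1 0 0 0.1 0 0 0;-1 0 0 0.15 0 0 0;-1 0 0 0.2 0 0 0;-1 0 0 0.25 0 0 0;-1 -0.01 0 0.3 0 0 0;-1 -0.01 0 0.35 0 0 0;-1 -0.01 0 0.4 0 0 0;-1 -0.01 0 0.45 0 0 0;-1 -0.01 0 0.5 0 0 0' | grep -E 'pos|ft';done;  python3 -c "
from h import *
print(env.get_state()['wrist_torque'])"
```

```text
position: [0.5893, -0.0242, 0.2089]
ft_force: [-1.6, 0.3, 9.8]
position: [0.5893, -0.0242, 0.2039]
ft_force: [-2.1, -0.6, 8.7]
position: [0.5893, -0.0242, 0.1989]
ft_force: [-2.5, -0.5, 8.9]
position: [0.5893, -0.0242, 0.1938]
ft_force: [-1.0, -0.8, 9.2]
[-0.10521448  0.56316521 -0.01831495]
```

```bash
for i in 1 2 3; do python3 -m inch '-1 0 0 0.05 0 0 0;-1 0 0 0.1 0 0 0;-1 0 0 0.15 0 0 0;-1 0 0 0.2 0 0 0;-1 0 0 0.25 0 0 0;-1 0 0 0.3 0 0 0;-1 -0.01 0 0.35 0 0 0;-1 -0.01 0 0.4 0 0 0' | grep -E 'pos|ft';done
```

```text
position: [0.5894, -0.0242, 0.1898]
ft_force: [-0.8, -1.3, 9.3]
position: [0.5893, -0.0242, 0.1857]
ft_force: [-1.4, -0.5, 8.4]
position: [0.5885, -0.024, 0.1793]
ft_force: [0.4, -0.4, -0.7]
```

```bash
for i in 1 2 3; do python3 -m inch '-1 0 0 0.05 0 0 0;-1 0 0 0.1 0 0 0;-1 0 0 0.15 0 0 0;-1 0 0 0.2 0 0 0;-1 0 0 0.2 0 0 0' | grep -E 'pos|ft';done
```

```text
position: [0.5886, -0.024, 0.1774]
ft_force: [0.5, 0.0, -0.9]
position: [0.5886, -0.024, 0.1754]
ft_force: [0.7, 0.1, -1.3]
position: [0.589, -0.024, 0.1751]
ft_force: [-2.9, 0.4, 7.1]
```

```bash
for i in 1 2; do python3 -m inch '-1 0 0 0.03 0 0 0;-1 0 0 0.06 0 0 0;-1 0 0 0.1 0 0 0;-1 0 0 0.1 0 0 0' | grep -E 'pos|ft';done
```

```text
position: [0.5892, -0.024, 0.175]
ft_force: [-3.1, -0.5, 10.3]
position: [0.5894, -0.024, 0.175]
ft_force: [-5.3, 1.1, 14.8]
```

```bash
python3 -m inch '-1 0 0 -0.05 0 0 0;-1 0 0 -0.12 0 0 0;-1 0 0 -0.12 0 0 0;-1 0 0 -0.12 0 0 0;-1 0 0 -0.12 0 0 0' | grep -E 'pos|ft'; python3 - <<'E'
from h import *
f=[]
a=[cv2.cvtColor(env.get_image(n),cv2.COLOR_RGB2BGR) for n in("wrist","side","top")]
for _ in range(4): f.append(env.get_state()["ft_force"]);env.get_image("top")
print(np.mean(f,0))
A=cv2.resize(a[0][130:230,230:330],(400,400),interpolation=cv2.INTER_CUBIC)
B=cv2.resize(a[1][185:275,300:390],(400,400),interpolation=cv2.INTER_CUBIC)
cv2.imwrite("pics/c8.png",np.hstack([A,B]))
E
```

```text
position: [0.5892, -0.024, 0.175]
ft_force: [-3.7, 0.7, 9.6]
[-3.12735046  0.9415749  10.05618309]
```

View pics/c8.png

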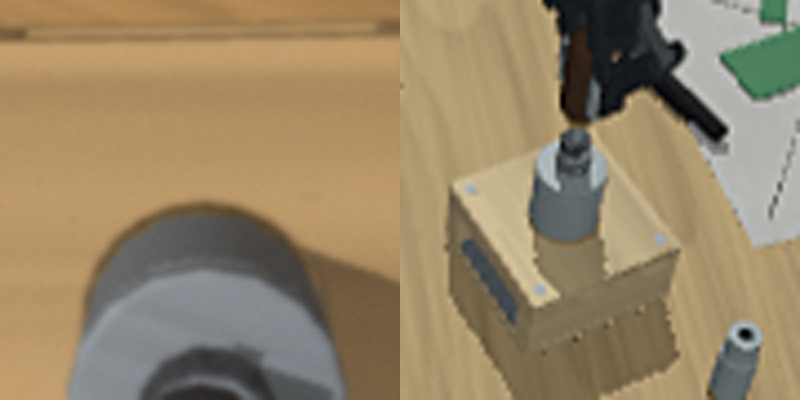

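```bash
python3 -m inch '-1 0 0 -0.2 0 0 0;-1 0.01 0 -0.6 0 0 0;-1 0.02 0 -1.2 0 0 0;-1 0.03 0 -1.8 0 0 0;-1 0.05 0 -2.4 0 0 0;-1 0.06 0 -3 0 0 0;-1 0.07 0 -3.6 0 0 0;-1 0.08 0 -4.2 0 0 0;-1 0.08 0 -4.2 0 0 0' | grep -E 'pos|ft'; python3 -m inch '-1 0.01 0 -0.6 0 0 0;-1 0.02 0 -1.2 0 0 0;-1 0.03 0 -1.8 0 0 0;-1 0.05 0 -2.4 0 0 0;-1 0.06 0 -3 0 0 0;-1 0.07 0 -3.6 0 0 0;-1 0.08 0 -4.2 0 0 0;-1 0.1 0 -5 0 0 0;-1 0.12 0 -6 0 0 0;-1 0.16 0 -8 0 0 0;-1 0.16 0 -8 0 0 0'; python3 - <<'E'
from h import *
a=[cv2.cvtColor(env.get_image(n),cv2.COLOR_RGB2BGR) for n in("wrist","side","top")]
for n,x in zip("wst",a):cv2.imwrite(f"pics/{n}9.png",x)
A=cv2.resize(a[0][110:230,220:340],(400,400),interpolation=cv2.INTER_CUBIC)
B=cv2.resize(a[1][165:255,300:390],(400,400),interpolation=cv2.INTER_CUBIC)
cv2.imwrite("pics/c9.png",np.hstack([A,B]))
E
```

```text
position: [0.5889, -0.0241, 0.2159]
ft_force: [-1.7, -0.3, -1.3]
time_s: 27.15
position: [0.5896, -0.024, 0.2986]
eef_rot: [3.139, -0.025, 0.313]
ft_force: [0.3, -0.4, -1.3]
gripper_width: 0.307
```

View pics/c9.png

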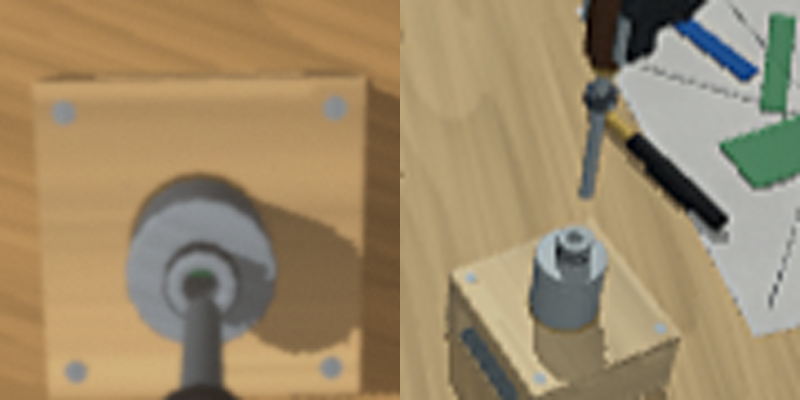

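```bash
python3 - <<'E'
from h import *
from scipy.spatial.transform import Rotation as Ro
M=lambda p,e:np.block([[Ro.from_euler("xyz",e).as_matrix(),np.array(p)[:,None]],[np.zeros((1,3)),1]])
s=env.get_state();W=env.get_calibration("wrist");T=env.get_calibration("top");S=env.get_calibration("side")
P=M(s["position"],s["eef_rot"]);print(s["position"],s["eef_rot"],s["time_s"])
X=W["extrinsics"]@P
W4=dict(W);W4["extrinsics"]=X@np.linalg.inv(M([.49075,-.26571,.29752],[-3.07495,-.00156,.31307]))
o=[(W4,278.8,175),(S,314.5,309.7),(T,419.9,187.5)]
print(tri(o),[atz(*x,.05) for x in o])
t=np.array([.4827,-.249,.215]);print("delta tool cm",P[:3,:3].T@(t-s["position"])*100)
E
```

```text
[ 0.58871645 -0.02394482  0.29408206] [-3.14134491 -0.01866715  0.3128132 ] 27.3
(array([ 0.48282985, -0.2502615 ,  0.04608907]), [array([-0.4, -1. ]), array([-0.8,  0.1]), array([ 0.4, -0.5])]) [array([ 0.48265614, -0.25109896,  0.05      ]), array([ 0.48430506, -0.252218  ,  0.05      ]), array([ 0.480989 , -0.2482292,  0.05     ])]
delta tool cm [-17.15758491  18.15272786   7.58476708]
```

```bash
python3 -m inch '-1 -3 3 0 0 0 0;-1 -6 6.3 0 0 0 0;-1 -9 9.5 0.5 0 0 0;-1 -12 12.7 1 0 0 0;-1 -15 16 2 0 0 0;-1 -16.5 17.5 4 0 0 0;-1 -17.1 18.1 6 0 0 0;-1 -17.1 18.1 7.5 0 0 0;-1 -17.1 18.1 7.6 0 0 0;-1 -17.1 18.1 7.6 0 0 0;-1 -17.1 18.1 7.6 0 0 0'; python3 -m inch '-1 0 0 0.7 0 0 0;-1 -0.02 0 1.4 0 0 0;-1 -0.04 0 2.1 0 0 0;-1 -0.05 0 2.5 0 0 0;-1 -0.05 0 2.5 0 0 0;-1 -0.05 0 2.5 0 0 0' | grep -E 'pos|ft'; python3 - <<'E'
from h import *
a=env.get_image("side");cv2.imwrite("pics/s10.png",cv2.cvtColor(a,cv2.COLOR_RGB2BGR));print(env.get_state()["wrist_torque"])
E
```

```text
time_s: 28.4
position: [0.4839, -0.2479, 0.2167]
eef_rot: [3.14, -0.021, 0.314]
ft_force: [-0.1, -0.1, -0.4]
gripper_width: 0.307
position: [0.4832, -0.2484, 0.1905]
ft_force: [-0.1, -0.5, -0.9]
[-0.01426397 -0.01222565  0.04744814]
```

```bash
for i in 1 2 3; do python3 -m inch '-1 0 0 0.1 0 0 0;-1 0 0 0.2 0 0 0;-1 0 0 0.3 0 0 0;-1 -0.01 0 0.4 0 0 0;-1 -0.01 0 0.5 0 0 0;-1 -0.01 0 0.5 0 0 0' | grep -E 'pos|ft';done;python3 -c "
from h import *
print(env.get_state()['wrist_torque'])"
```

```text
position: [0.4831, -0.2483, 0.1853]
ft_force: [0.7, -1.0, -0.1]
position: [0.4831, -0.2483, 0.1802]
ft_force: [0.3, -0.0, -1.4]
position: [0.4831, -0.2484, 0.1753]
ft_force: [0.8, 1.4, -1.2]
[-0.00047213 -0.02468303  0.02820441]
```

```bash
for i in 1 2 3 4; do python3 -m inch '-1 0 0 0.05 0 0 0;-1 0 0 0.1 0 0 0;-1 0 0 0.15 0 0 0;-1 0 0 0.2 0 0 0;-1 0 0 0.2 0 0 0' | grep -E 'pos|ft';done;python3 -c "
from h import *
print(env.get_state()['wrist_torque'])"
```

```text
position: [0.4832, -0.2486, 0.1735]
ft_force: [0.3, -1.7, -1.6]
position: [0.4833, -0.2485, 0.1715]
ft_force: [0.0, -1.2, 0.3]
position: [0.4833, -0.2485, 0.1694]
ft_force: [0.3, -3.6, -0.3]
position: [0.4833, -0.2484, 0.1674]
ft_force: [-0.1, -3.0, -0.0]
[-1.05816742 -0.06627512 -0.02069126]
```

```bash
for i in 1 2; do python3 -m inch '-1 0 0.02 0.05 0 0 0;-1 0 0.04 0.15 0 0 0;-1 0 0.04 0.3 0 0 0;-1 0 0.04 0.4 0 0 0;-1 -0.01 0.04 0.5 0 0 0;-1 -0.01 0.04 0.5 0 0 0' | grep -E 'pos|ft';python3 -c "
from h import *
print(env.get_state()['wrist_torque'])";done
```

```text
position: [0.4833, -0.2486, 0.1621]
ft_force: [0.5, -1.5, -2.2]
[-0.79876733 -0.02884339 -0.02468205]
position: [0.4834, -0.2489, 0.1571]
ft_force: [-0.1, -0.1, -2.3]
[-0.21012165  0.06036294  0.01608447]
```

```bash
for i in 1 2; do python3 -m inch '-1 0 0 0.15 0 0 0;-1 0 0 0.3 0 0 0;-1 -0.01 0 0.5 0 0 0;-1 -0.01 0 0.7 0 0 0;-1 -0.02 0 0.85 0 0 0;-1 -0.02 0 0.85 0 0 0' | grep -E 'pos|ft';python3 -c "
from h import *
print(env.get_state()['wrist_torque'])";done
```

```text
position: [0.4834, -0.249, 0.1486]
ft_force: [-0.3, -0.4, -1.1]
[-0.03325932  0.00297115  0.00954141]
position: [0.4834, -0.2491, 0.1401]
ft_force: [1.3, 0.3, -2.0]
[-0.01443188  0.00030013 -0.00312154]
```

```bash
for i in 1 2 3; do python3 -m inch '-1 0 0 0.05 0 0 0;-1 0 0 0.1 0 0 0;-1 0 0 0.1 0 0 0' | grep -E 'pos|ft';done
```

```text
position: [0.4835, -0.2491, 0.1394]
ft_force: [0.8, -0.1, -1.7]
position: [0.4835, -0.2491, 0.1384]
ft_force: [-0.9, -0.3, -1.4]
position: [0.4835, -0.2491, 0.1374]
ft_force: [0.1, 0.2, -1.0]
```

```bash
for i in 1 2; do python3 -m inch '-1 0 0 0.05 0 0 0;-1 0 0 0.1 0 0 0;-1 0 0 0.1 0 0 0' | grep -E 'pos|ft';done
```

```text
position: [0.4837, -0.2491, 0.1368]
ft_force: [-1.1, -0.4, 1.8]
position: [0.4839, -0.2492, 0.1368]
ft_force: [-1.2, 1.6, 6.1]
```

```bash
python3 -m inch '-1 0 0 -0.12 0 0 0;-1 0 0 -0.12 0 0 0;0.0 0 0 -0.12 0 0 0;0.4 0 0 -0.12 0 0 0;1 0 0 -0.12 0 0 0;1 0 0 -0.12 0 0 0;1 0 0 -0.12 0 0 0;1 0 0 -0.12 0 0 0;1 0 0 -0.12 0 0 0;1 0 0 -0.12 0 0 0' 20; python3 -m inch '1 0 0 -1 0 0 0;1 0.05 0 -3 0 0 0;1 0.1 0 -6 0 0 0;1 0.2 0 -10 0 0 0;1 0.3 0 -14 0 0 0;1 0.3 0 -14 0 0 0;1 -8 0 -16 0 0 0;1 -14 0 -16 0 0 0;1 -14 0 -16 0 0 0;1 -14 0 -16 0 0 0'; python3 - <<'E'
from h import *
n=dict()
for k in("side","top"):
    i=cv2.cvtColor(env.get_image(k),cv2.COLOR_RGB2BGR);cv2.imwrite(f"pics/{k}11.png",i)
    d=cv2.absdiff(cv2.GaussianBlur(i,(3,3),0),cv2.GaussianBlur(cv2.imread(f"pics/{k}0.png"),(3,3),0)).max(2)
    l,_,st,_=cv2.connectedComponentsWithStats((d>35).astype(np.uint8))
    print(k,[tuple(int(v) for v in r) for r in st[1:] if r[4]>6])
# brown/dark handle pixels
for k,(x,y,w,h) in dict(side=(295,270,50,65),top=(395,155,60,60)).items():
    for f in("0","11"):
        i=cv2.imread(f"pics/{k}{f}.png")[y:y+h,x:x+w].astype(int);m=(i.max(2)<75)&(i[...,2]>i[...,0]+10)
        yy,xx=np.nonzero(m);print(k,f,m.sum(),x+np.percentile(xx,[5,50,95]),y+np.percentile(yy,[5,50,95]))
E
```

```text
time_s: 37.75
position: [0.4835, -0.2491, 0.1367]
eef_rot: [3.141, -0.019, 0.313]
ft_force: [0.1, -1.1, -0.3]
gripper_width: 1.001
time_s: 38.75
position: [0.3442, -0.2945, 0.2953]
eef_rot: [3.139, -0.019, 0.308]
ft_force: [0.3, -0.2, 0.2]
gripper_width: 1.002
side [(89, 12, 30, 20, 306), (72, 28, 19, 16, 72), (23, 37, 275, 383, 38038), (0, 57, 27, 48, 537), (21, 65, 3, 6, 12), (51, 148, 8, 9, 48), (53, 160, 3, 7, 12), (152, 177, 38, 17, 132), (159, 201, 5, 6, 16), (148, 201, 53, 26, 753), (157, 240, 38, 30, 658), (312, 277, 12, 18, 62), (315, 284, 12, 17, 58), (315, 304, 6, 3, 9), (74, 326, 7, 22, 74), (317, 378, 10, 9, 38), (126, 393, 4, 4, 11), (50, 396, 60, 24, 563)]
top [(439, 171, 7, 13, 48), (427, 173, 5, 5, 9), (434, 174, 126, 107, 2289), (557, 188, 3, 6, 14), (543, 200, 9, 9, 20), (494, 216, 42, 44, 622), (520, 237, 40, 88, 1856), (462, 277, 6, 5, 13), (473, 281, 9, 6, 31), (428, 285, 11, 14, 74), (454, 286, 29, 30, 99), (505, 288, 28, 30, 480), (418, 302, 3, 8, 15), (269, 305, 71, 40, 1641), (336, 306, 63, 33, 865), (408, 307, 9, 8, 32), (486, 315, 23, 7, 62), (510, 317, 8, 3, 13), (341, 318, 145, 102, 5481), (501, 321, 26, 22, 282), (161, 323, 177, 97, 8232), (265, 323, 14, 14, 126), (529, 328, 23, 28, 377), (554, 335, 6, 3, 10), (268, 339, 9, 6, 30), (553, 342, 2, 8, 11), (490, 347, 5, 4, 13), (479, 352, 16, 16, 95), (440, 360, 34, 26, 309), (477, 369, 5, 3, 8), (522, 397, 4, 3, 7), (468, 401, 56, 19, 571), (180, 417, 5, 3, 10), (454, 417, 11, 3, 21), (466, 417, 10, 3, 18)]
side 0 295 [303. 318. 324.] [283. 295. 325.]
side 11 232 [304. 318. 324.] [280.   290.   319.45]
top 0 604 [407. 433. 447.] [174. 189. 201.]
top 11 634 [407. 431. 447.] [174. 190. 201.]
```

```bash
python3 -m inch '1 0 0 0 0 0 0;1 0 0 0 0 0 0;1 0 0 0 0 0 0'; python3 -c "
from station import env
print(env.job_done())"
```

```text
time_s: 39.15
position: [0.3481, -0.2927, 0.2936]
eef_rot: [-3.141, -0.019, 0.314]
ft_force: [0.4, -0.6, 0.0]
gripper_width: 0.999
the job is handed in; nothing more can be done
None
```

The plug is out of the bit, the rod is back standing in its block, and the job was handed in at about 39 s of the 64 s allowed. I never saw the plug on the felt.

- **Entry:** the nose went into the bore with no force rise at the mouth.
- **Plug:** it moved at about 10 N. The force fell to zero at about the expected depth, and the rod then went on several millimetres unloaded.
- **Collar:** it seated on the shank and I held it there at about 11 N. One step peaked at about 16 N, above the firm range but under the 18 N marking limit; I backed it off at once. I had queued two further 1 mm steps before reading the contact force, which caused that peak.
- **Collar distance:** contact came at about 82 mm from the nose, against about 89 mm from my image fit. A picture showed the collar resting on the shank.
- **Return:** the rod slid to the block's floor with at most about 3.6 N sideways, touched it at about 7 N, and was released and cleared.

The last check compared start and end pictures by number, because my picture views were used up. It showed the rod standing in its block with a slightly different lean and nothing changed around the stand. In the last picture I viewed, just after the rod came out, the bit was still seated. Parts of those pictures were covered by the arm, so changes behind it would not show. Evidence that the plug fell is the force drop, the rod's free travel afterwards, and green seen through the bore.

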